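# Right a toppled measuring cylinder and scrub it out with the bottle brush

### The arm

A 6-joint arm with a two-finger parallel gripper is mounted at the origin on a cart in front of the work surface, level with it; the furniture and walls round the work are solid. World frame = base frame: x ahead of the robot, y to its left, z up, the work surface at z = 0. Lengths are in mm, angles in rad, forces in N, time in s.
With the tool pointing down it reaches from about 325 to 775 mm from the base axis. Payload 5.5 kg.
Tool frame: the origin (TCP) lies midway between the tips of the shut fingers; the grasp point (between the pads) lies 19 mm behind it; z points along the fingers, y is the line along which they close (so a half turn about z gives the same grasp; the last joint's range is limited). The gripper opens to 88 mm and grips with 3 to 60 N. Pads are 20 mm wide; open, the fingers measure 115 mm over their backs; the gripper's body (75 mm by 178 mm) begins 61 mm behind the grasp point.
Start: joints at [-1.159, 0.091, 1.231, -0, 1.82, -0.057], TCP at [271.092, -535.281, 222.631] pointing down, gripper open.
Joint ranges: [-2.87, 2.87], [-0.86, 2.18], [0.17, 2.46], [-1.51, 4.65], [0.06, 2.69], [-2.65, 2.65]. Speed limits (rad/s): [2.57, 2.57, 3.01, 3.14, 3.14, 3.14].

### API

Orientations are given as a unit quaternion [w, x, y, z].
In Python, from cell import get_obs, get_image, camera_model, job_done gives the robot as it stands.
- The arm moves only by the tool play_rows, never from a script. Its argument "plan" is a list of rows, each a list of 7 numbers: the turn, a rotation vector about the world's x, y, z in rad, then the shift along the world's x, y, z in cm, then the opening, from -1 (shut) to 1 (fully open). In form: [[wx, wy, wz, tx, ty, tz, gripper], ...]. A call has 1 to 20 rows; each row shifts and turns the commanded pose from where the row before left it; what a row does not reach is not made up. A row lasts 1/10 s, in which the tool goes at most 50 mm and 8.59 degrees, less where a joint would pass 70% of its speed; a pose out of reach is approached as far as the arm can. A call with a gripper value outside its range is refused whole. The fingers move at their own pace and stop on an object; "force" is the grip in N (left out, the last holds). Time passes only in rows, so rows that do not move let the fingers close. It gives the time, the measured TCP pose, the force, the opening and the grip force at its end, in the units of the state.
- get_obs(): the state, without advancing time (a new reading comes with each control period).
- get_image(name): name is "scene" or "top" or "wrist"; returns (picture, depth): 480x640x3 uint8, red, green, blue; 480x640 float32, mm along the optical axis (not along the pixel's ray), 0 where there is no reading.
- camera_model(name): a dict with "mtx" (3x3 intrinsics, pixels), "rvec" (rotation vector, rad) and "tvec" (3), from world to camera coordinates, as OpenCV has them. Camera axes: x right, y down, z forward; pixel columns grow to the right and rows downward; lengths in mm; the calibration is good to about 2 mm. The wrist camera is an equidistant fisheye: a pixel r from the principal point sees the ray r / f radians off the axis. A picture is of the moment at which its call begins: read the wrist's pose just before it. camera_model takes no time and is no camera call; for the wrist camera it gives the pose at the moment of the call.
- job_done(): hands the job in; it is judged then, once.
The state is a dict: "t": time; "joints": joint angles; "joint_vel": joint speeds; "tau": joint torques, N m; "eef_pos": TCP position; "orientation": TCP orientation; "contact_force": force on the tool from outside, world axes, zero at the start; "torque": the same for the moment, N m; "width": opening from 0.0 (shut) to 1.0 (fully open); "grasp_force": force on a finger pad.
Only numpy, scipy, OpenCV 4.12 (cv2) and the standard library are available. Lean on these libraries where they do the work, as an engineer would, in place of code of your own. Each camera call takes 0.05 s, during which the arm holds its last target. There are 200 camera calls.

### The job

The measuring cylinder has been knocked over on the bench mat: set it back upright on its foot on the mat, easing it down gently without dropping it, and let go of it. Then take the bottle brush from its stand and scrub the inside of the cylinder, pressing the brush lightly onto the very bottom, drawing it up inside by half the cylinder's height or more, and pressing it onto the bottom a second time. Put the brush back into its stand, bristles down, leaving the cylinder standing on the mat and the beaker and small bottles where they were.

Things in the scene. Friction and masses are not known exactly. Their poses are not given: they have to be found in the camera images.
- cylinder: Milky plastic measuring cylinder, 140 mm tall, about 0.2 kg, loose. Round barrel 41 mm outside, bore 35 mm; blue hexagonal foot 66 mm across flats, 8 mm thick, flaring into the barrel up to 16 mm. Origin: on the axis, halfway up (70 mm); +z runs from foot to mouth. It starts on its side on the mat, on a flat of the hexagon and the lip: axis 25 (mouth) to 38 mm (foot) above the worktop.
- cylinder_mouth (a point): Centre of the open mouth, 140 mm from the foot's underside; axes as the cylinder. Lip 1 mm proud, spout 6 mm on own -x. Gripped across the barrel it may swivel between the pads by an unknown amount, so feel for the mat first; within 8 degrees of upright it may be left to rock onto its foot. Leaning 45 degrees toward the foot, the gripper clears the barrel only within 45 mm of the mouth.
- cylinder_foot (a point): Centre of the underside of the cylinder's foot, on the axis; axes as the cylinder.
- cylinder_floor (a point): Centre of the cylinder's inner floor, on the axis, 10 mm above the foot's underside; axes as the cylinder.
- mat: Light grey silicone bench mat, fixed to the worktop, 300 mm (own x) by 260 mm (own y), 4 mm thick. Origin: centre of its underside, z up. Its top is 4 mm above the worktop. Left of it a tape dispenser, 93 mm high (x 0.43 to 0.55, y -0.18 to -0.03 m); above the rear of the worktop a shelf (x over 0.84, z over 0.37 m).
- brush: Bottle brush, 205 mm long, 0.12 kg, loose. White bristles 7 to 61 mm above the tip, 40 mm across when free, tapering to 29 mm at the tip; they yield sideways (up to 5 mm at about 0.08 N/mm a side) and rub lightly in the 35 mm bore. Wire core, then a round blue handle, 15 mm thick, from 123 to 205 mm. Origin: the tip end; +z runs from tip to handle. It starts upright in the stand, bristles down.
- brush_tip (a point): The end of the bristle end of the brush (its origin), where a springy end tuft sits: it gives way along the axis by up to 5 mm, about 1.5 N per mm, and is hard beyond that. Pressing lightly means a push of about 3 to 10 N, felt at the wrist; over 40 N is ramming.
- brush_grip (a point): Point on the axis of the blue handle 172 mm above the tip, where it is best gripped: with the tip on the cylinder's floor it is 42 mm above the cylinder's mouth.
- stand: Brush stand: upright round metal tube, 47 mm outside, 40 mm bore, 90 mm tall, on a round foot 92 mm across and 8 mm thick, 0.9 kg, loose. Origin: centre of the underside of the foot, z up. Inner floor, on which the brush tip stands, 10 mm above the origin. Mind a foam box 206 mm high left of it (x 0.48 to 0.71, y 0.31 to 0.56 m): swing round its near side.
- stand_floor (a point): Centre of the stand's inner floor, 10 mm above the worktop.
- beaker: Clear glass beaker, 78 mm across and 89 mm tall, standing on the mat; a bystander to be left alone. Origin: centre of its underside.
- amber_bottle: Small brown bottle with white cap, 42 mm across and 76 mm tall, standing on the worktop; to be left alone. Origin: centre of its underside.
- white_bottle: Small white bottle, 30 mm across and 61 mm tall, standing on the worktop; to be left alone. Origin: centre of its underside.

How it is judged:
By the outcome, as a careful person would: the job done as asked, in the order asked, and still so for the second after the job is handed in, with the robot touching nothing.
It also fails if it takes over 72 s, if anything falls off the work surface, if the arm or the gripper's body presses on something with over 40 N, if the wrist force passes 120 N, or if a joint passes its speed limit or range.

## Working session

There is one attempt and no reset: what is moved stays moved. The work goes in short steps, Python scripts to look and compute and a tool call to move; the robot and the scene stay as the last step left them, time stands still between calls to the robot, and variables do not carry over. Pictures are saved under pics/ and viewed, at most 10 in all, crops included, and the job is handed in when it is done.

Besides the shell and the picture viewer there is one more tool, called after "Call:" as name([rows], argument=value, ...), one row to a line, values as JSON. play_rows: Moves the arm, as the interface text tells. Its arguments: {"type":"object","properties":{"plan":{"type":"array"},"force":{"type":"number"}},"required":["plan"]}

```bash
mkdir -p pics; ls
python3 - <<'E'
from cell import *
import cv2,numpy as np
for n in("scene","top"):
    p,d=get_image(n); cv2.imwrite(f"pics/{n}0.png",p[:,:,::-1]); np.savez(f"{n}0.npz",p=p,d=d)
    m=camera_model(n); np.savez(f"{n}_cam.npz",**{k:np.array(m[k]) for k in("mtx","rvec","tvec")}); print(m)
print(get_obs())
E
```

```text
pics
{'mtx': array([[436.18286471,   0.        , 327.320656  ],
       [  0.        , 436.18286471, 239.07168561],
       [  0.        ,   0.        ,   1.        ]]), 'rvec': array([ 0.78379588, -2.61451626,  1.08404193]), 'tvec': array([375.42023501, 400.05452702, 677.75884946])}
{'mtx': array([[536.5507011 ,   0.        , 334.55155157],
       [  0.        , 536.5507011 , 244.6832751 ],
       [  0.        ,   0.        ,   1.        ]]), 'rvec': array([ 2.15574194, -2.14433488,  0.16201603]), 'tvec': array([-131.51321425,  555.35750481, 1163.67361132])}
{'t': 0.1, 'joints': array([-1.15869363e+00,  9.17677813e-02,  1.23172488e+00, -4.02273126e-05,
        1.81979574e+00, -5.67174255e-02]), 'joint_vel': array([ 2.03000582e-05, -2.70946146e-04, -2.18500132e-03,  4.80822726e-04,
        7.47794986e-05, -3.13519976e-04]), 'tau': array([ 2.44749041e-03, -4.47856164e+01, -4.07570100e+01,  7.01408624e-02,
        2.83741899e-02, -1.01062649e-04]), 'eef_pos': array([ 270.97480668, -535.03836135,  221.65231954]), 'orientation': array([-8.31079126e-04,  9.72652333e-01,  2.32264330e-01, -1.69060256e-04]), 'contact_force': array([ 0.70980396, -0.53736862, -0.13268363]), 'torque': array([ 0.02204809, -0.02963146, -0.00390805]), 'grasp_force': 0.0, 'width': 1.0019552933559435}
```

View pics/scene0.png

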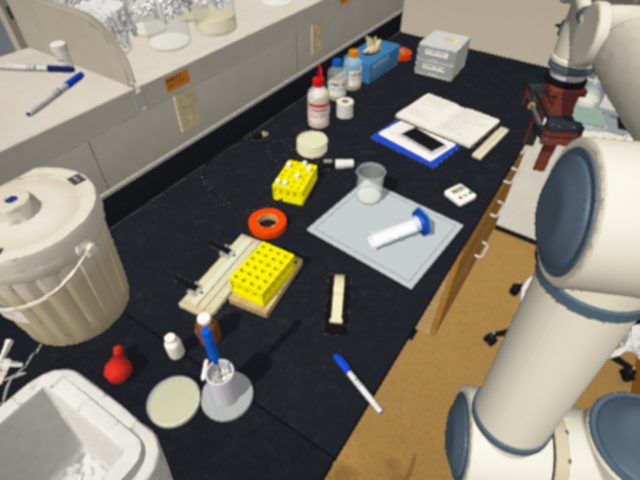

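View pics/top0.png

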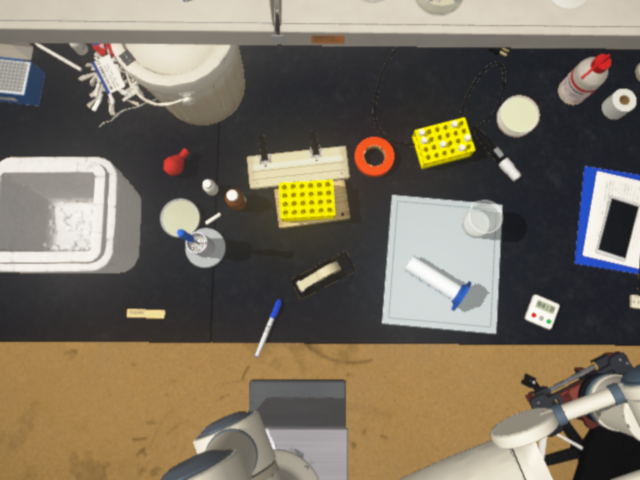

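The scene view shows the cylinder lying on the mat, mouth at about (372,242) and blue foot at (422,220). In the top view the mouth is at (410,263), the foot at (462,295), the stand at (203,247) with the brush handle at (186,237), and the beaker at (482,219).

```bash
cat > h.py <<'E'
import numpy as np,cv2
def load(n,tag="0"):
    z=np.load(f"{n}{tag}.npz"); c=np.load(f"{n}_cam.npz"); return z["p"],z["d"],c
def cloud(n,tag="0"):
    p,d,c=load(n,tag); v,u=np.mgrid[:480,:640]; K=c["mtx"]
    X=np.stack([(u-K[0,2])/K[0,0]*d,(v-K[1,2])/K[1,1]*d,d],-1)
    R=cv2.Rodrigues(c["rvec"])[0]; return p.astype(int),(X-c["tvec"])@R, d>0
E
python3 - <<'E'
from h import *
for n in("top","scene"):
    p,W,ok=cloud(n)
    print(n)
    def box(x0,x1,y0,y1,z0,z1): return ok&(W[...,0]>x0)&(W[...,0]<x1)&(W[...,1]>y0)&(W[...,1]<y1)&(W[...,2]>z0)&(W[...,2]<z1)
    if n=="top":
        for u,v in [(410,263),(435,279),(465,286),(455,303),(203,247),(220,255),(186,237),(182,234),(482,219),(392,198),(500,200),(385,324),(496,331),(235,198),(210,186),(330,270),(310,200)]: print((u,v),W[v,u].round())
    r,g,b=p[...,0],p[...,1],p[...,2]
    m=box(300,560,-450,-100,14,95)
    blue=m&(b>r+50); mil=m&~(b>r+40)
    for nm,q in(("blue",blue),("milky",mil)):
        P=W[q]; print(nm,len(P),P.mean(0).round(1) if len(P) else "",P.min(0).round(),P.max(0).round())
    P=W[m&(W[...,2]<60)&(W[...,0]<490)&(b<r+40)]
    c=P.mean(0); _,s,V=np.linalg.svd(P[:,:2]-c[:2],full_matrices=False); t=(P[:,:2]-c[:2])@V[0]; w=(P[:,:2]-c[:2])@V[1]
    print("axis",c.round(1),V[0].round(3),np.percentile(t,[0,1,50,99,100]).round(),np.percentile(w,[1,99]).round(1),s.round())
    # handle
    m=box(380,650,80,330,120,240)&(b>r+50); P=W[m]; print("handle",len(P),P.mean(0).round(1),P.min(0).round(),P.max(0).round())
    m=box(380,650,80,330,85,105); P=W[m]; print("stand top",len(P),P.mean(0).round(1),P.min(0).round(),P.max(0).round())
    m=box(380,650,80,330,5,14); P=W[m]; print("stand foot",len(P),P.mean(0).round(1),P.min(0).round(),P.max(0).round())
E
```

```text
top
(410, 263) [ 515. -297.   45.]
(435, 279) [ 479. -351.   50.]
(465, 286) [ 464. -416.   51.]
(455, 303) [ 427. -392.   55.]
(203, 247) [545. 159.  70.]
(220, 255) [536. 135.   5.]
(186, 237) [549. 165. 185.]
(182, 234) [550. 165. 214.]
(482, 219) [ 622. -471.   11.]
(392, 198) [ 672. -263.    5.]
(500, 200) [ 671. -519.   -4.]
(385, 324) [ 380. -245.   -3.]
(496, 331) [ 366. -497.   -0.]
(235, 198) [654.  92.  74.]
(210, 186) [686. 153.  54.]
(330, 270) [ 495. -119.   82.]
(310, 200) [654. -73.  59.]
blue 206 [ 442.6 -402.5   59.8] [ 412. -427.   36.] [ 471. -389.   73.]
milky 1779 [ 491.4 -257.1   44.4] [ 436. -434.   14.] [ 544. -101.   85.]
axis [ 470.2 -321.6   44.2] [-0.055 -0.999] [-221. -220.   38.   87.  112.] [-27.5  20.1] [2629.  330.]
handle 111 [550.9 167.  190.6] [546. 162. 137.] [560. 176. 217.]
stand top 279 [565.1 263.6  93.2] [500. 146.  85.] [650. 328. 105.]
stand foot 1420 [573.3 195.3   9.4] [381.  81.   5.] [650. 329.  14.]
scene
blue 252 [ 436.5 -398.2   53.1] [ 410. -424.   17.] [ 472. -385.   71.]
milky 1318 [ 483.8 -265.    41.8] [ 411. -423.   15.] [ 541. -100.   84.]
axis [ 467.3 -313.6   39.8] [0.075 0.997] [-109.  -84.  -34.  211.  213.] [-26.8  23.2] [2468.  354.]
handle 371 [547.7 173.1 181.3] [543. 164. 125.] [558. 179. 217.]
stand top 234 [545.  186.6  90.2] [496. 147.  85.] [575. 329. 104.]
stand foot 2385 [577.8 202.9  10.2] [505.  88.   5.] [650. 276.  14.]
```

```bash
python3 - <<'E'
from h import *
from scipy.optimize import least_squares
A=[];S=[];B=[];H=[];F=[];BK=[]
for n in("top","scene"):
    p,W,ok=cloud(n); r,g,b=[p[...,i] for i in range(3)]
    def box(x0,x1,y0,y1,z0,z1): return ok&(W[...,0]>x0)&(W[...,0]<x1)&(W[...,1]>y0)&(W[...,1]<y1)&(W[...,2]>z0)&(W[...,2]<z1)
    P=W[box(400,545,-425,-270,18,75)]; 
    q=box(400,545,-425,-270,18,75); blue=q&(b>r+40)
    bar=W[q&(b<r+25)]; A.append(bar); F.append(W[blue])
    # cylinder axis fit, known radius 20.5, axis heights 25(mouth)->38
    def res(x,P=bar):
        d=np.array([np.cos(x[1]),np.sin(x[1]),0]); s=(P-[480,-340,0])@d
        n=np.array([-d[1],d[0],0]); l=(P-[480,-340,0])@n-x[0]; h=x[2]+s*x[3]
        return np.hypot(l,P[:,2]-h)-20.5
    f=least_squares(res,[0,2.1,31,-.09],loss="soft_l1"); x=f.x
    d=np.array([np.cos(x[1]),np.sin(x[1]),0]); o=np.array([480,-340,0])+x[0]*np.array([-d[1],d[0],0])
    s=(bar-o)@d; sb=(W[blue]-o)@d
    print(n,"axis dir",d.round(3),"through",o.round(1),"h",x[2:].round(3),"s",np.percentile(s,[0,1,5,95,99,100]).round(1),"blue s",np.percentile(sb,[0,2,50,98]).round(1),"rms",np.sqrt(np.mean(f.fun**2)).round(1))
    mo=box(400,545,-425,-270,5,30)
    # handle
    hd=W[box(520,590,140,210,125,225)&(b>r+50)]
    def rh(x,P=hd): return np.hypot(P[:,0]-x[0]-x[2]*(P[:,2]-170)/100,P[:,1]-x[1]-x[3]*(P[:,2]-170)/100)-7.5
    f=least_squares(rh,[552,168,0,0],loss="soft_l1"); print(" handle@z170",f.x.round(1),hd[:,2].max().round(1))
    st=W[box(500,600,110,220,30,88)&(b<r+40)]
    def rs(x,P=st): return np.hypot(P[:,0]-x[0],P[:,1]-x[1])-23.5
    f=least_squares(rs,[545,168],loss="soft_l1"); print(" stand tube",f.x.round(1),len(st))
    ft=box(485,615,100,235,4,14); Q=W[ft]; print(" foot",len(Q),Q[:,:2].min(0).round(),Q[:,:2].max(0).round(), np.median(Q[:,2]).round(1))
    bk=W[box(570,720,-540,-400,20,110)]; print(" beaker",len(bk),bk.mean(0).round() if len(bk) else 0)
    for nm,bx in(("amber",(620,690,60,120,40,90)),("white",(660,720,125,180,30,70)),("tape",(400,580,-200,0,40,110))):
        Q=W[box(*bx)]; print(" ",nm,len(Q),Q.min(0).round(),Q.max(0).round())
E
python3 - <<'E'
import cv2,sys
sys.path.insert(0,'.')
p=cv2.imread('pics/top0.png'); a=cv2.resize(p[190:345,370:530],None,fx=2.5,fy=2.5,interpolation=cv2.INTER_CUBIC); b=cv2.resize(p[190:345,150:290],None,fx=2.5,fy=2.5,interpolation=cv2.INTER_CUBIC)
cv2.imwrite('pics/crop.png',cv2.hconcat([a,b]))
E
```

```text
top axis dir [0.548 0.837 0.   ] through [ 487.3 -344.8    0. ] h [29.022 -0.093] s [-63.9 -62.8 -58.   52.6  58.   61.3] blue s [-82.2 -80.3 -72.7 -65.1] rms 1.9
 handle@z170 [554.2 170.    1.7  -1.3] 217.3
 stand tube [553.7 169.6] 378
 foot 859 [487. 102.] [615. 235.] 8.1
 beaker 807 [ 615. -457.   65.]
  amber 285 [640.  78.  41.] [681. 118.  81.]
  white 143 [677. 143.  30.] [705. 170.  68.]
  tape 543 [ 452. -143.   40.] [526. -43.  85.]
scene axis dir [0.54  0.842 0.   ] through [ 485.8 -343.7    0. ] h [28.514 -0.096] s [-81.  -61.8 -54.7  53.1  57.8  60.1] blue s [-82.2 -79.9 -72.6 -64.7] rms 1.7
 handle@z170 [ 5.520e+02  1.704e+02 -4.000e-01  1.000e-01] 216.7
 stand tube [551.1 170.6] 852
 foot 1533 [492. 125.] [615. 235.] 8.3
 beaker 942 [ 609. -448.   64.]
  amber 330 [637.  81.  40.] [677. 120.  78.]
  white 257 [674. 147.  30.] [699. 175.  64.]
  tape 561 [ 454. -139.   40.] [522. -47.  84.]
```

View pics/crop.png

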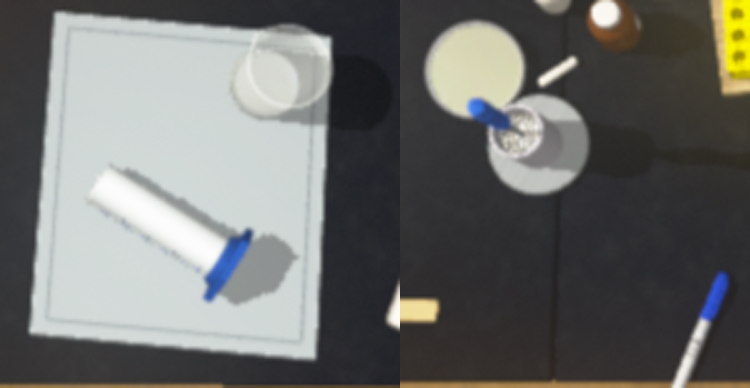

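The crop confirms it: the cylinder's mouth points up-left, its foot lies down-right clear of the mat edge, and the brush stands upright in the stand. The fit puts the barrel axis direction at (0.544,0.839), with s=0 at (486.5,-344.2) and the mouth at s=59.5. The stand and brush are at about (552,170).

I'll move to a pre-grasp pose leaning 25°, with the tool's y axis across the barrel.

Call:
play_rows([
  [0,0,0.105,2.8,2.7,0,1],
  [0,0,0.105,2.8,2.7,0,1],
  [0,0,0.105,2.8,2.7,0,1],
  [0,0,0.106,2.8,2.7,0,1],
  [0,0,0.106,2.8,2.7,0,1],
  [-0.0915,0.0593,0,2.8,2.7,0,1],
  [-0.0915,0.0593,0,2.8,2.7,0,1],
  [-0.0915,0.0593,0,2.8,2.7,0,1],
  [-0.0915,0.0593,0,2.7,3.0,0,1],
  [0,0,0,0,0,-4,1],
  [0,0,0,0,0,-4,1],
  [0,0,0,0,0,-3.2,1],
  [0,0,0,0,0,0,1],
  [0,0,0,0,0,0,1],
], force=50)

```text
t: 1.5
eef_pos: [521.7, -289.4, 110.7]
orientation: [0.103, 0.858, 0.466, -0.191]
contact_force: [-0.2, -0.0, 0.9]
width: 1.002
grasp_force: 0.0
```

```bash
cat > go.py <<'E'
import numpy as np
from scipy.spatial.transform import Rotation as Ro
from cell import get_obs
def now():
    o=get_obs(); q=o["orientation"]; return o,Ro.from_quat([q[1],q[2],q[3],q[0]])
def to(p,a,y):
    "remaining shift (cm) and turn to TCP p with approach a, finger axis y"
    a=np.array(a,float);a/=np.linalg.norm(a);y=np.array(y,float);y-=a*(a@y);y/=np.linalg.norm(y)
    o,R=now(); T=Ro.from_matrix(np.stack([np.cross(y,a),y,a],1))
    print("t",round(o["t"],2),"pos",o["eef_pos"].round(1),"j",o["joints"].round(2),"F",o["contact_force"].round(1),"w",round(o["width"],3),"gf",round(o["grasp_force"],1))
    print("axes y",R.as_matrix()[:,1].round(3),"a",R.as_matrix()[:,2].round(3))
    print("turn",(T*R.inv()).as_rotvec().round(4),"shift cm",((np.array(p)-o["eef_pos"])/10).round(2))
E
python3 -c "
from go import *
to([522,-289,109.5],[-.230,-.355,-.906],[.839,-.544,0])"
```

```text
t 1.5 pos [ 521.7 -289.4  110.7] j [-0.32  0.18  1.39 -0.42  1.68  0.23] F [-0.2 -0.   0.9] w 1.002 gf 0.0
axes y [ 0.839 -0.544 -0.001] a [-0.231 -0.354 -0.906]
turn [-0.0008 -0.0013 -0.    ] shift cm [ 0.03  0.04 -0.12]
```

Call:
play_rows([
  [0,0,0,-0.4,-0.62,-1.6,1],
  [0,0,0,-0.4,-0.62,-1.6,1],
  [0,0,0,-0.4,-0.62,-1.6,1],
  [0,0,0,-0.4,-0.62,-1.6,1],
  [0,0,0,-0.4,-0.62,-1.6,1],
  [0,0,0,-0.37,-0.6,-1.5,1],
  [0,0,0,0,0,0,1],
  [0,0,0,0,0,0,1],
  [0,0,0,0,0,0,-1],
  [0,0,0,0,0,0,-1],
  [0,0,0,0,0,0,-1],
  [0,0,0,0,0,0,-1],
  [0,0,0,0,0,0,-1],
  [0,0,0,0,0,0,-1],
])

```text
t: 2.9
eef_pos: [498.4, -326.2, 15.6]
orientation: [0.103, 0.858, 0.466, -0.19]
contact_force: [-0.8, -0.1, 0.5]
width: 0.492
grasp_force: 0.0
```

```bash
python3 -c "
from go import *
to([498,-326.4,15],[-.230,-.355,-.906],[.839,-.544,0])"
```

```text
t 2.9 pos [ 498.4 -326.2   15.6] j [-0.39  0.21  1.53 -0.43  1.49  0.24] F [-0.8 -0.1  0.5] w 0.492 gf 0.0
axes y [ 0.839 -0.544 -0.   ] a [-0.23  -0.355 -0.906]
turn [-0.0006  0.0002 -0.0002] shift cm [-0.04 -0.02 -0.06]
```

Call:
play_rows([
  [0,0,0,0,0,0,-1],
  [0,0,0,0,0,0,-1],
  [0,0,0,0,0,0,-1],
  [0,0,0,0,0,0,-1],
  [0,0,0,0,0,0.5,-1],
  [0,0,0,0,0,1,-1],
  [0,0,0,0,0,1.5,-1],
  [0,0,0,0,0,2,-1],
  [0,0,0,0,0,2,-1],
  [0,0,0,0,0,2,-1],
  [0,0,0,0,0,2,-1],
  [0,0,0,0,0,1,-1],
  [0,0,0,0,0,0,-1],
  [0,0,0,0,0,0,-1],
])

```text
t: 4.3
eef_pos: [498.3, -326.1, 135.3]
orientation: [0.103, 0.858, 0.466, -0.19]
contact_force: [0.1, -0.6, -3.6]
width: 0.463
grasp_force: 50.0
```

```bash
cat > shot.py <<'E'
import sys,cv2,numpy as np
from cell import *
for n in sys.argv[2:]:
    p,d=get_image(n); np.savez(f"{n}{sys.argv[1]}.npz",p=p,d=d); cv2.imwrite(f"pics/{n}{sys.argv[1]}.png",p[:,:,::-1])
E
python3 shot.py 1 scene; python3 -c "
from go import *
to([498,-326.4,135],[-.230,-.355,-.906],[.839,-.544,0])
import cv2
p=cv2.imread('pics/scene1.png'); cv2.imwrite('pics/scene1c.png',cv2.resize(p[100:340,280:520],None,fx=2,fy=2))"
```

```text
t 4.35 pos [ 498.  -326.   134.5] j [-0.39  0.14  1.4  -0.43  1.68  0.15] F [-0.6 -0.6 -2.7] w 0.465 gf 50.0
axes y [ 0.839 -0.544 -0.002] a [-0.231 -0.354 -0.906]
turn [-0.0016 -0.0011 -0.0002] shift cm [-0.   -0.04  0.05]
```

View pics/scene1c.png

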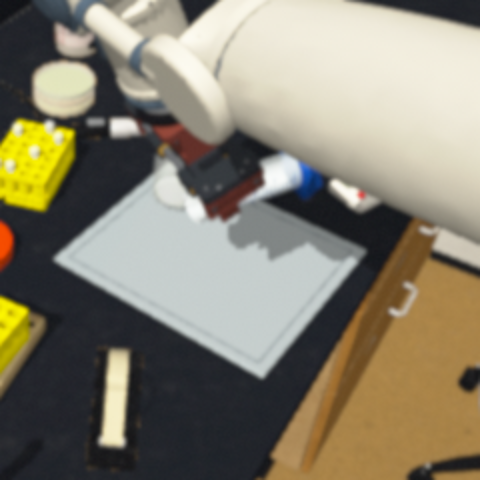

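The cylinder is held and clear of the mat: mouth end at crop (197,208), blue foot at (310,175). I'll measure its pitch.

```bash
cat > ax.py <<'E'
from h import *
from go import now
def axis(tag,G,n="scene"):
    p,W,ok=cloud(n,tag); r,g,b=[p[...,i] for i in range(3)]
    near=ok&(np.linalg.norm(W-G,axis=-1)<150)&(W[...,2]>12)
    bl=W[near&(b>r+60)&(b>90)]; c=np.median(bl,0) if len(bl) else None
    print("blue",len(bl),c, "range",bl.min(0).round(),bl.max(0).round())
    if c is not None:
        v=G-c; v/=np.linalg.norm(v); print("G-foot dir",v.round(3),"len",np.linalg.norm(G-c).round(1),"from vertical deg",np.degrees(np.arccos(v[2])).round(1))
    wh=W[near&(abs(r-b)<30)&(r>150)]; print("white",len(wh),wh.min(0).round(),wh.max(0).round())
    return bl,wh
E
python3 -c "
from ax import *
axis('1',np.array([501.5,-321,148]))"
```

```text
blue 113 [ 425.8589804  -391.00697769  159.82287018] range [ 411. -402.  128.] [ 441. -385.  172.]
G-foot dir [ 0.729  0.675 -0.114] len 103.7 from vertical deg 96.5
white 436 [ 433. -403.  122.] [ 605. -217.  246.]
```

Call:
play_rows([
  [0.0696,-0.0451,0,0,-0.06,0.1,-1],
  [0.0696,-0.0451,0,0,-0.06,0.1,-1],
  [0.0696,-0.0451,0,0,-0.06,0.1,-1],
  [0.0696,-0.0451,0,0,-0.06,0.1,-1],
  [0.0696,-0.0451,0,0,-0.06,0.1,-1],
  [0.0696,-0.0451,0,0,-0.06,0.1,-1],
  [0.0696,-0.0451,0,0,-0.06,0.1,-1],
  [0.0696,-0.0451,0,0,-0.06,0.1,-1],
  [0.0696,-0.0451,0,0,-0.06,0.1,-1],
  [0.0696,-0.0451,0,0,-0.06,0.1,-1],
  [0.0696,-0.0451,0,0,-0.06,0.1,-1],
  [0.0696,-0.0451,0,0,-0.06,0.1,-1],
  [0.0696,-0.0451,0,0,-0.06,0.1,-1],
  [0.0696,-0.0451,0,0,-0.06,0.1,-1],
  [0.0696,-0.0451,0,0,-0.06,0.1,-1],
  [0.0696,-0.0451,0,0,-0.06,0.1,-1],
  [0.0696,-0.0451,0,0,-0.06,0.1,-1],
  [0.0696,-0.0451,0,0,-0.06,0.1,-1],
  [0.0696,-0.0451,0,0,-0.06,0.1,-1],
  [0.0696,-0.0451,0,0,-0.06,0.1,-1],
])

```text
t: 6.35
eef_pos: [497.9, -338.4, 153.9]
orientation: [-0.275, 0.719, 0.39, 0.505]
contact_force: [-0.2, -0.1, -3.4]
width: 0.464
grasp_force: 50.0
```

```bash
python3 shot.py 2 scene top; python3 -c "
from ax import *; from go import to
to([498,-338,155],[.511,.788,-.342],[.839,-.544,0])
o,R=now(); G=o['eef_pos']-15*R.as_matrix()[:,2]; print(G)
axis('2',G); axis('2',G,'top')
a=cv2.imread('pics/scene2.png')[120:320,300:500];b=cv2.imread('pics/top2.png')[180:380,360:560]
cv2.imwrite('pics/c2.png',cv2.resize(cv2.hconcat([a,b]),None,fx=2,fy=2))"
```

```text
t 6.45 pos [ 497.2 -338.   150.9] j [-1.14  0.47  1.33  1.06  2.   -0.43] F [-0.7  0.5 -3.6] w 0.46 gf 50.0
axes y [ 0.838 -0.545 -0.009] a [ 0.511  0.791 -0.338]
turn [-0.0083 -0.005   0.0013] shift cm [0.08 0.   0.41]
[ 489.51142306 -349.87489998  155.97125614]
blue 323 [ 481.60819211 -330.18500859   55.34657551] range [ 457. -438.   47.] [ 524. -311.  193.]
G-foot dir [ 0.077 -0.191  0.978] len 102.8 from vertical deg 11.9
white 775 [ 465. -439.   69.] [ 606. -324.  210.]
blue 355 [ 483.37984189 -331.32644498   53.62719669] range [ 457. -365.   46.] [ 524. -310.   95.]
G-foot dir [ 0.059 -0.178  0.982] len 104.2 from vertical deg 10.8
white 488 [ 376. -450.   67.] [ 608. -326.  224.]
```

View pics/c2.png

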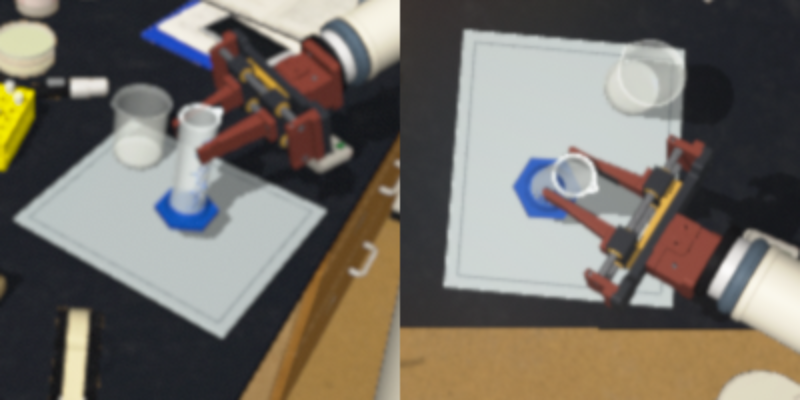

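Crop: the cylinder is near upright and hangs in the grip, mouth at (201,115) and foot at (187,212) in the scene view; the spout points toward the gripper side. I'll fit its tilt.

```bash
cat > fit.py <<'E'
from h import *
from scipy.optimize import least_squares
def fit(tag,c0,zr,pr=True):
    Ps=[]
    for n in("scene","top"):
        try: p,W,ok=cloud(n,tag)
        except FileNotFoundError: continue
        r,g,b=[p[...,i] for i in range(3)]
        m=ok&(np.hypot(W[...,0]-c0[0],W[...,1]-c0[1])<45)&(W[...,2]>zr[0])&(W[...,2]<zr[1])
        P=W[m&(abs(r-b)<35)&(r>120)]
        bl=W[ok&(np.hypot(W[...,0]-c0[0],W[...,1]-c0[1])<70)&(b>r+60)&(W[...,2]<zr[0])&(W[...,2]>3)]
        c=np.array([*c0,np.mean(zr)])
        def res(x): 
            h=P[:,2]-c[2]; return np.hypot(P[:,0]-c[0]-x[0]-x[2]*h,P[:,1]-c[1]-x[1]-x[3]*h)-20.5
        f=least_squares(res,[0,0,0,0],loss="soft_l1",f_scale=1.5); x=f.x
        d=np.array([x[2],x[3],1]); tilt=np.degrees(np.arctan(np.hypot(*x[2:])))
        print(n,len(P),"at z",c[2],(c[:2]+x[:2]).round(1),"slope",x[2:].round(3),"tilt",tilt.round(1),"med|r|",np.median(abs(f.fun)).round(2),"blue",len(bl),bl.min(0).round() if len(bl) else "",bl.max(0).round() if len(bl) else "")
        if len(bl):
            q,*_=np.linalg.lstsq(np.c_[bl[:,:2]-c0,np.ones(len(bl))],bl[:,2],rcond=None); print("  foot plane slope",q.round(3),"mid",((bl.min(0)+bl.max(0))/2).round(1))
E
python3 -c "
from fit import *
fit('2',[486,-338],(72,135))"
```

```text
scene 316 at z 103.5 [ 490.8 -347.8] slope [0.011 0.009] tilt 0.8 med|r| 0.7 blue 321 [ 457. -374.   47.] [ 524. -311.   71.]
  foot plane slope [-1.3000e-02 -7.0000e-03  5.6573e+01] mid [ 490.4 -342.5   58.9]
top 144 at z 103.5 [ 488.9 -346. ] slope [ 0.008 -0.002] tilt 0.5 med|r| 0.93 blue 345 [ 457. -365.   46.] [ 524. -310.   69.]
  foot plane slope [-4.0000e-03 -2.0000e-02  5.4424e+01] mid [ 490.7 -337.5   57.7]
```

Call:
play_rows([
  [0,0,0,0,0,-0.3,-1],
  [0,0,0,0,0,-0.5,-1],
  [0,0,0,0,0,-0.5,-1],
  [0,0,0,0,0,-0.5,-1],
  [0,0,0,0,0,-0.5,-1],
  [0,0,0,0,0,-0.5,-1],
  [0,0,0,0,0,-0.4,-1],
  [0,0,0,0,0,-0.2,-1],
  [0,0,0,0,0,-0.1,-1],
  [0,0,0,0,0,0,-1],
  [0,0,0,0,0,0,-1],
])

```text
t: 7.55
eef_pos: [498.4, -338.4, 120.9]
orientation: [-0.274, 0.719, 0.391, 0.504]
contact_force: [0.4, -0.7, -2.2]
width: 0.46
grasp_force: 50.0
```

Call:
play_rows([
  [0,0,0,0,0,-0.1,-1],
  [0,0,0,0,0,-0.1,-1],
  [0,0,0,0,0,-0.1,-1],
  [0,0,0,0,0,0,-1],
  [0,0,0,0,0,0,-1],
])

```text
t: 8.05
eef_pos: [498.4, -338.3, 117.6]
orientation: [-0.274, 0.719, 0.391, 0.504]
contact_force: [-0.1, -0.1, -2.5]
width: 0.46
grasp_force: 50.0
```

Call:
play_rows([
  [0,0,0,0,0,-0.15,-1],
  [0,0,0,0,0,-0.15,-1],
  [0,0,0,0,0,-0.15,-1],
  [0,0,0,0,0,-0.1,-1],
  [0,0,0,0,0,-0.05,-1],
  [0,0,0,0,0,0,-1],
])

```text
t: 8.65
eef_pos: [498.4, -338.3, 111.5]
orientation: [-0.274, 0.719, 0.391, 0.504]
contact_force: [-0.5, -0.4, -2.4]
width: 0.465
grasp_force: 50.0
```

Call:
play_rows([
  [0,0,0,0,0,-0.07,-1],
  [0,0,0,0,0,-0.07,-1],
  [0,0,0,0,0,-0.06,-1],
  [0,0,0,0,0,0,-1],
])

```text
t: 9.05
eef_pos: [498.4, -338.4, 110.7]
orientation: [-0.274, 0.719, 0.392, 0.505]
contact_force: [-1.6, -0.7, 3.3]
width: 0.462
grasp_force: 50.0
```

Call:
play_rows([
  [0,0,0,0,0,-0.05,-1],
  [0,0,0,0,0,-0.05,-1],
  [0,0,0,0,0,0,-1],
])

```text
t: 9.35
eef_pos: [498.3, -338.5, 110.7]
orientation: [-0.274, 0.719, 0.392, 0.505]
contact_force: [-4.0, -1.7, 7.4]
width: 0.461
grasp_force: 50.0
```

```bash
python3 shot.py 3 scene top; python3 -c "
from fit import *
fit('3',[489,-345],(28,88))"
```

```text
scene 268 at z 58.0 [ 491.3 -348.2] slope [0.013 0.004] tilt 0.8 med|r| 0.63 blue 307 [ 457. -377.    4.] [ 527. -311.   28.]
  foot plane slope [-2.4000e-02 -7.0000e-03  1.3661e+01] mid [ 491.8 -343.8   16.2]
top 119 at z 58.0 [ 490.6 -346.8] slope [0.005 0.013] tilt 0.8 med|r| 0.86 blue 315 [ 460. -368.    4.] [ 526. -312.   28.]
  foot plane slope [ 0.02  -0.04  14.125] mid [ 492.6 -339.9   16. ]
```

Call:
play_rows([
  [0,0,0,0,0,0.05,-1],
  [0,0,0,0,0,0,-1],
  [0,0,0,0,0,0,-0.05],
  [0,0,0,0,0,0,0.05],
  [0,0,0,0,0,0,0.2],
  [0,0,0,0,0,0,0.5],
  [0,0,0,0,0,0,1],
  [0,0,0,0,0,0,1],
  [0,0,0,0,0,0,1],
  [0,0,0,0,0,0,1],
])

```text
t: 10.45
eef_pos: [498.4, -338.3, 109.1]
orientation: [-0.274, 0.719, 0.391, 0.504]
contact_force: [-0.5, 0.5, 0.2]
width: 0.988
grasp_force: 0.0
```

Call:
play_rows([
  [0,0,0,-0.51,-0.79,0.34,1],
  [0,0,0,-1.02,-1.58,0.68,1],
  [0,0,0,-1.02,-1.58,0.68,1],
  [0,0,0,-1.02,-1.58,0.68,1],
  [0,0,0,-1.02,-1.58,0.68,1],
  [0,0,0,-1.02,-1.58,0.68,1],
  [0,0,0,-1.02,-1.58,0.68,1],
  [0,0,0,0,0,3,1],
  [0,0,0,0,0,3,1],
  [-0.114,0.0738,0,0,0,2,1],
  [-0.114,0.0738,0,0,0,2,1],
  [-0.114,0.0738,0,0,0,2,1],
  [-0.114,0.0738,0,0,0,2,1],
  [-0.114,0.0738,0,0,0,0,1],
  [-0.114,0.0738,0,0,0,0,1],
  [-0.114,0.0738,0,0,0,0,1],
  [-0.114,0.0738,0,0,0,0,1],
  [-0.114,0.0738,0,0,0,0,1],
  [0,0,0,0,0,0,1],
  [0,0,0,0,0,0,1],
])

```text
t: 12.45
eef_pos: [432.5, -440.3, 293.7]
orientation: [-0.0, 0.878, 0.478, 0.001]
contact_force: [-0.4, -0.7, 0.1]
width: 1.0
grasp_force: 0.0
```

```bash
python3 shot.py 4 scene top; python3 -c "
from fit import *; from go import *
fit('4',[489,-345],(28,138))
to([552.4,170.3,320],[0,0,-1],[.956,.292,0])
from h import *
p,W,ok=cloud('top','4')
# rim of the mouth: points near z 140-150
m=ok&(np.hypot(W[...,0]-490,W[...,1]+346)<40)&(W[...,2]>138)&(W[...,2]<152); P=W[m]; print('rim',len(P),P.min(0).round(),P.max(0).round(),((P.min(0)+P.max(0))/2).round(1))
a=cv2.imread('pics/scene4.png')[120:320,300:500];b=cv2.imread('pics/top4.png')[180:380,360:560]
cv2.imwrite('pics/c4.png',cv2.resize(cv2.hconcat([a,b]),None,fx=2,fy=2))"
```

```text
scene 627 at z 83.0 [ 490.8 -348.1] slope [-0.008  0.015] tilt 1.0 med|r| 0.97 blue 310 [ 457. -376.    5.] [ 525. -309.   26.]
  foot plane slope [-0.014 -0.014 13.404] mid [ 490.6 -342.7   15.4]
top 274 at z 83.0 [ 490.5 -347.1] slope [0.011 0.003] tilt 0.7 med|r| 1.07 blue 343 [ 459. -375.    5.] [ 524. -313.   27.]
  foot plane slope [ 0.022 -0.014 13.953] mid [ 491.8 -343.5   15.8]
t 12.55 pos [ 431.4 -441.7  292.7] j [-0.85  0.17  1.02  0.    1.95 -0.28] F [-0.1  0.1 -0.2] w 0.996 gf 0.0
axes y [ 0.838 -0.545 -0.001] a [ 0.001  0.003 -1.   ]
turn [-3.000e-03 -4.000e-04  8.728e-01] shift cm [12.1  61.2   2.73]
rim 146 [ 472. -372.  138.] [ 513. -327.  150.] [ 492.4 -349.3  144.4]
```

View pics/c4.png

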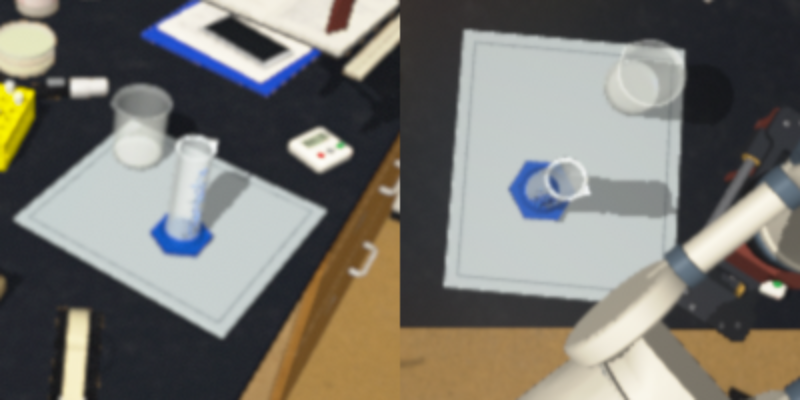

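The cylinder stands upright and released, mouth at crop (197,145) and foot at (182,235). The beaker has not moved. Next I move above the brush.

Call:
play_rows([
  [0,0,0.0582,0.807,4.08,0.18,1],
  [0,0,0.0582,0.807,4.08,0.18,1],
  [0,0,0.0582,0.807,4.08,0.18,1],
  [0,0,0.0582,0.807,4.08,0.18,1],
  [0,0,0.0582,0.807,4.08,0.18,1],
  [0,0,0.0582,0.807,4.08,0.18,1],
  [0,0,0.0582,0.807,4.08,0.18,1],
  [0,0,0.0582,0.807,4.08,0.18,1],
  [0,0,0.0582,0.807,4.08,0.18,1],
  [0,0,0.0582,0.807,4.08,0.18,1],
  [0,0,0.0582,0.807,4.08,0.18,1],
  [0,0,0.0582,0.807,4.08,0.18,1],
  [0,0,0.0582,0.807,4.08,0.18,1],
  [0,0,0.0582,0.807,4.08,0.18,1],
  [0,0,0.0582,0.807,4.08,0.18,1],
  [0,0,0,0,0,0,1],
  [0,0,0,0,0,0,1],
  [0,0,0,0,0,0,1],
])

```text
t: 14.35
eef_pos: [553.5, 169.2, 320.0]
orientation: [-0.0, 0.595, 0.803, -0.0]
contact_force: [-0.2, 0.3, -0.8]
width: 0.998
grasp_force: 0.0
```

```bash
python3 -c "
from go import *
to([552.7,170.2,163],[0,0,-1],[.956,.292,0])"
```

```text
t 14.35 pos [553.5 169.2 320. ] j [ 0.24  0.08  1.07  0.    1.99 -0.06] F [-0.2  0.3 -0.8] w 0.998 gf 0.0
axes y [ 0.957  0.291 -0.001] a [-0.001  0.    -1.   ]
turn [-0.0004 -0.0008  0.0011] shift cm [ -0.08   0.1  -15.7 ]
```

Call:
play_rows([
  [0,0,0,-0.08,0.1,-3.2,1],
  [0,0,0,0,0,-3.5,1],
  [0,0,0,0,0,-3,1],
  [0,0,0,0,0,-3,0.6],
  [0,0,0,0,0,-2,0.4],
  [0,0,0,0,0,-1,0],
  [0,0,0,0,0,0,-0.3],
  [0,0,0,0,0,0,-0.5],
  [0,0,0,0,0,0,-1],
  [0,0,0,0,0,0,-1],
  [0,0,0,0,0,0,-1],
  [0,0,0,0,0,0,-1],
  [0,0,0,0,0,0,-1],
  [0,0,0,0,0,0,-1],
  [0,0,0,0,0,0,-1],
], force=40)

```text
t: 15.85
eef_pos: [552.3, 172.1, 163.4]
orientation: [-0.0, 0.594, 0.804, 0.0]
contact_force: [0.5, 0.1, 1.0]
width: 0.167
grasp_force: 40.0
```

Call:
play_rows([
  [0,0,0,0,0,0,-1],
  [0,0,0,0,0,0,-1],
])

```text
t: 16.05
eef_pos: [552.4, 172.0, 163.3]
orientation: [0.0, 0.594, 0.804, 0.0]
contact_force: [0.2, 0.2, 0.6]
width: 0.164
grasp_force: 40.0
```

Call:
play_rows([
  [0,0,0,0,0,0.5,-1],
  [0,0,0,0,0,1,-1],
  [0,0,0,0,0,1.5,-1],
  [0,0,0,0,0,2,-1],
  [0,0,0,0,0,2,-1],
  [0,0,0,0,0,2,-1],
  [0,0,0,0,0,2,-1],
  [0,0,0,0,0,2,-1],
  [0,0,0,0,0,2,-1],
  [0,0,0,0,0,2,-1],
  [0,0,0,0,0,1,-1],
  [0,0,0,0,0,0,-1],
  [0,0,0,0,0,0,-1],
])

```text
t: 17.35
eef_pos: [552.4, 172.1, 343.0]
orientation: [-0.0, 0.594, 0.804, 0.0]
contact_force: [-0.2, -0.1, -2.1]
width: 0.164
grasp_force: 40.0
```

```bash
python3 shot.py 5 scene top
cat > br.py <<'E'
from h import *; from go import to,now
import sys
from scipy.optimize import least_squares
tag=sys.argv[1]; o,R=now(); T=o['eef_pos']; print("TCP",T.round(1),"F",o["contact_force"].round(1),"t",o["t"])
for n in('scene','top'):
    p,W,ok=cloud(n,tag); r,g,b=[p[...,i] for i in range(3)]
    m=ok&(np.hypot(W[...,0]-T[0],W[...,1]-T[1])<32)
    P=W[m&(W[...,2]>T[2]-148)&(W[...,2]<T[2]-95)&(r>90)]
    print(n,"bristles",len(P),P.min(0).round(),P.max(0).round(),'lowest',np.percentile(W[m&(W[...,2]>T[2]-170)][:,2],[0,1]).round(1))
    if len(P)>20:
        f=least_squares(lambda x:np.hypot(P[:,0]-x[0],P[:,1]-x[1])-18.5,T[:2],loss="soft_l1",f_scale=2); print("  bristle centre",f.x.round(1),"rel TCP",(f.x-T[:2]).round(1),np.median(abs(f.fun)).round(1))
    Q=W[m&(W[...,2]>T[2]-30)&(W[...,2]<T[2]-2)&(b>r+50)]
    if len(Q)>15:
        f=least_squares(lambda x:np.hypot(Q[:,0]-x[0],Q[:,1]-x[1])-7.5,T[:2],loss="soft_l1",f_scale=2); print("  handle",f.x.round(1),len(Q))
E
python3 br.py 5; python3 -c "
import cv2
a=cv2.imread('pics/scene5.png')[180:460,100:340]; b=cv2.imread('pics/top5.png')[120:400,100:340]
cv2.imwrite('pics/c5.png',cv2.resize(cv2.hconcat([a,b]),None,fx=1.6,fy=1.6))"
```

```text
TCP [552.2 172.  342. ] F [ 1.2  0.  -1.1] t 17.45
scene bristles 608 [532. 151. 196.] [573. 191. 247.] lowest [192.4 205. ]
  bristle centre [556.3 168.3] rel TCP [ 4.1 -3.7] 3.0
  handle [553.  170.5] 134
top bristles 294 [535. 150. 195.] [575. 189. 247.] lowest [192.5 218.4]
  bristle centre [555.7 172.4] rel TCP [3.5 0.4] 2.8
```

View pics/c5.png

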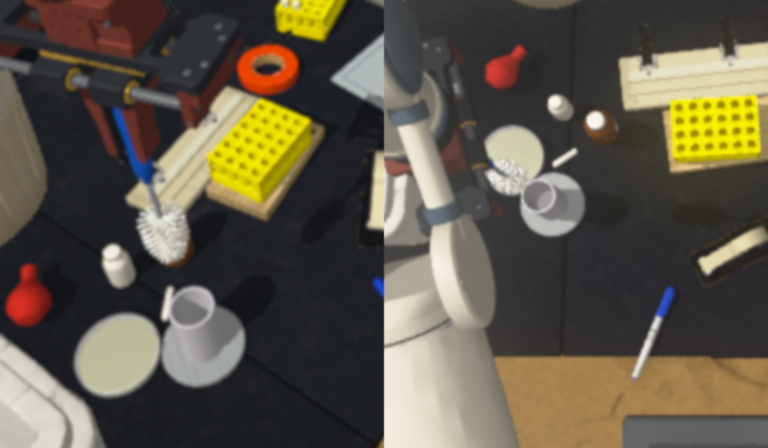

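Crop: the brush hangs straight in the fingers, bristles at (163,233), and the empty stand is at (192,310), still in place. I'll carry the brush over the cylinder.

Call:
play_rows([
  [0,0,-0.0672,-0.467,-3.98,0,-1],
  [0,0,-0.0672,-0.467,-3.98,0,-1],
  [0,0,-0.0672,-0.467,-3.98,0,-1],
  [0,0,-0.0672,-0.467,-3.98,0,-1],
  [0,0,-0.0672,-0.467,-3.98,0,-1],
  [0,0,-0.0672,-0.467,-3.98,0,-1],
  [0,0,-0.0672,-0.467,-3.98,0,-1],
  [0,0,-0.0672,-0.467,-3.98,0,-1],
  [0,0,-0.0672,-0.467,-3.98,0,-1],
  [0,0,-0.0672,-0.467,-3.98,0,-1],
  [0,0,-0.0672,-0.467,-3.98,0,-1],
  [0,0,-0.0672,-0.467,-3.98,0,-1],
  [0,0,-0.0672,-0.467,-3.98,0,-1],
  [0,0,0,0,0,0,-1],
  [0,0,0,0,0,0,-1],
  [0,0,0,0,0,0,-1],
  [0,0,0,0,0,0,-1],
])

```text
t: 19.15
eef_pos: [492.0, -344.2, 343.7]
orientation: [0.0, 0.878, 0.478, 0.0]
contact_force: [0.1, 0.1, -0.8]
width: 0.164
grasp_force: 40.0
```

```bash
python3 shot.py 6 scene top; python3 br.py 6; python3 -c "
from fit import *; from go import *
fit('6',[490.5,-347],(28,138))
to([491.5,-345.6,323],[0,0,-1],[.839,-.544,0])
from h import *
for n in ('top','scene'):
  p,W,ok=cloud(n,'6'); P=W[ok&(np.hypot(W[...,0]-552,W[...,1]-170)<40)&(W[...,2]>40)&(W[...,2]<95)]
  f=least_squares(lambda x:np.minimum(abs(np.hypot(P[:,0]-x[0],P[:,1]-x[1])-23.5),abs(np.hypot(P[:,0]-x[0],P[:,1]-x[1])-20)),[552,170],loss='soft_l1'); print(n,'stand',f.x.round(1),len(P))
  P=W[ok&(np.hypot(W[...,0]-552,W[...,1]-170)<40)&(W[...,2]>86)&(W[...,2]<96)]; print(((P.min(0)+P.max(0))/2).round(1),np.ptp(P,0).round())
a=cv2.imread('pics/scene6.png')[40:320,280:520]; b=cv2.imread('pics/top6.png')[150:430,340:580]
cv2.imwrite('pics/c6.png',cv2.resize(cv2.hconcat([a,b]),None,fx=1.6,fy=1.6))"
```

```text
TCP [ 492.  -344.3  343.8] F [-0.6  0.2 -1.4] t 19.25
scene bristles 379 [ 470. -362.  196.] [ 510. -324.  249.] lowest [188.2 197.5]
  bristle centre [ 493.2 -352.5] rel TCP [ 1.2 -8.3] 3.6
  handle [ 490.  -345.2] 70
top bristles 7 [ 477. -361.  230.] [ 482. -355.  245.] lowest [229.5 720.3]
scene 635 at z 83.0 [ 490.7 -348. ] slope [-0.009  0.012] tilt 0.8 med|r| 0.87 blue 310 [ 457. -376.    4.] [ 525. -310.   27.]
  foot plane slope [-8.0000e-03 -4.0000e-03  1.3087e+01] mid [ 491.1 -343.1   15.4]
top 0 at z 83.0 [ 490.5 -347. ] slope [0. 0.] tilt 0.0 med|r| nan blue 108 [ 460. -358.    7.] [ 524. -313.   21.]
  foot plane slope [-3.100e-02 -1.300e-02  1.326e+01] mid [ 491.8 -335.5   14. ]
t 19.25 pos [ 492.  -344.3  343.8] j [-0.67  0.16  0.94  0.    2.04 -0.09] F [-0.6  0.2 -1.4] w 0.169 gf 40.0
axes y [ 0.84  -0.543  0.001] a [ 0.001 -0.    -1.   ]
turn [ 0.0003  0.0011 -0.0017] shift cm [-0.05 -0.13 -2.08]
top stand [554.  170.2] 326
[553.3 169.   89.7] [44. 46.  7.]
scene stand [551.8 170.1] 897
[550.6 170.8  89.3] [47. 46.  7.]
  return _methods._mean(a, axis=axis, dtype=dtype,
  ret = ret.dtype.type(ret / rcount)
```

View pics/c6.png

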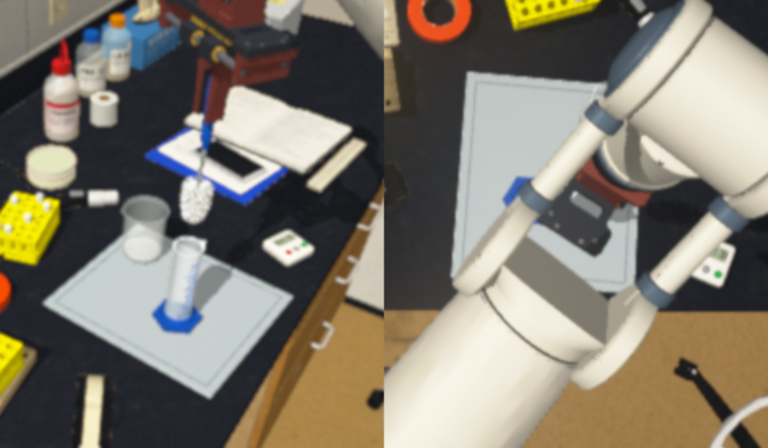

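Crop: the brush hangs right above the open mouth, tip at (192,220) over the mouth at (185,245). I'll make a small correction and lower it in.

Call:
play_rows([
  [0,0,0,0.02,-0.2,-1,-1],
  [0,0,0,0,0,-2,-1],
  [0,0,0,0,0,-1.5,-1],
  [0,0,0,0,0,-1,-1],
  [0,0,0,0,0,-1,-1],
  [0,0,0,0,0,-1,-1],
  [0,0,0,0,0,-0.5,-1],
  [0,0,0,0,0,0,-1],
])

```text
t: 20.05
eef_pos: [491.7, -347.3, 262.6]
orientation: [-0.0, 0.879, 0.477, 0.0]
contact_force: [-0.1, -0.1, -1.3]
width: 0.168
grasp_force: 40.0
```

Call:
play_rows([
  [0,0,0,0,0,-1,-1],
  [0,0,0,0,0,-1,-1],
  [0,0,0,0,0,-1,-1],
  [0,0,0,0,0,0,-1],
])

```text
t: 20.45
eef_pos: [491.4, -347.0, 230.8]
orientation: [-0.001, 0.879, 0.477, -0.0]
contact_force: [-0.6, -0.4, -2.3]
width: 0.168
grasp_force: 40.0
```

Call:
play_rows([
  [0,0,0,0,0,-1,-1],
  [0,0,0,0,0,-1,-1],
  [0,0,0,0,0,-1,-1],
  [0,0,0,0,0,-1,-1],
  [0,0,0,0,0,-0.8,-1],
  [0,0,0,0,0,-0.5,-1],
  [0,0,0,0,0,-0.2,-1],
  [0,0,0,0,0,0,-1],
  [0,0,0,0,0,0,-1],
])

```text
t: 21.35
eef_pos: [491.9, -347.4, 178.6]
orientation: [0.0, 0.879, 0.477, 0.0]
contact_force: [0.3, 0.0, -2.1]
width: 0.163
grasp_force: 40.0
```

Call:
play_rows([
  [0,0,0,0,0,-0.15,-1],
  [0,0,0,0,0,-0.15,-1],
  [0,0,0,0,0,-0.1,-1],
  [0,0,0,0,0,-0.1,-1],
  [0,0,0,0,0,-0.05,-1],
  [0,0,0,0,0,0,-1],
  [0,0,0,0,0,0,-1],
])

```text
t: 22.05
eef_pos: [491.8, -347.4, 172.7]
orientation: [0.0, 0.879, 0.477, 0.0]
contact_force: [0.5, -0.1, -1.5]
width: 0.163
grasp_force: 40.0
```

Call:
play_rows([
  [0,0,0,0,0,-0.15,-1],
  [0,0,0,0,0,-0.15,-1],
  [0,0,0,0,0,-0.15,-1],
  [0,0,0,0,0,-0.15,-1],
  [0,0,0,0,0,0,-1],
  [0,0,0,0,0,0,-1],
])

```text
t: 22.65
eef_pos: [491.8, -347.4, 167.0]
orientation: [0.0, 0.879, 0.477, 0.0]
contact_force: [-0.1, 0.6, 0.9]
width: 0.164
grasp_force: 40.0
```

Call:
play_rows([
  [0,0,0,0,0,-0.1,-1],
  [0,0,0,0,0,-0.1,-1],
  [0,0,0,0,0,0,-1],
  [0,0,0,0,0,0,-1],
])

```text
t: 23.05
eef_pos: [491.9, -347.5, 165.2]
orientation: [0.0, 0.879, 0.477, 0.0]
contact_force: [0.7, 0.0, 4.0]
width: 0.163
grasp_force: 40.0
```

Call:
play_rows([
  [0,0,0,0,0,-0.1,-1],
  [0,0,0,0,0,0,-1],
  [0,0,0,0,0,0,-1],
  [0,0,0,0,0,0,-1],
])

```text
t: 23.45
eef_pos: [491.9, -347.5, 164.2]
orientation: [0.0, 0.879, 0.477, 0.0]
contact_force: [-0.3, 0.5, 4.7]
width: 0.161
grasp_force: 40.0
```

Call:
play_rows([
  [0,0,0,0,0,0.5,-1],
  [0,0,0,0,0,1,-1],
  [0,0,0,0,0,1,-1],
  [0,0,0,0,0,1,-1],
  [0,0,0,0,0,1,-1],
  [0,0,0,0,0,1,-1],
  [0,0,0,0,0,1,-1],
  [0,0,0,0,0,1,-1],
  [0,0,0,0,0,1,-1],
  [0,0,0,0,0,0,-1],
  [0,0,0,0,0,0,-1],
  [0,0,0,0,0,0,-1],
])

```text
t: 24.65
eef_pos: [491.8, -347.4, 248.3]
orientation: [-0.0, 0.879, 0.477, 0.0]
contact_force: [0.0, -0.9, -1.3]
width: 0.165
grasp_force: 40.0
```

Call:
play_rows([
  [0,0,0,0,0,-0.5,-1],
  [0,0,0,0,0,-1,-1],
  [0,0,0,0,0,-1,-1],
  [0,0,0,0,0,-1,-1],
  [0,0,0,0,0,-1,-1],
  [0,0,0,0,0,-1,-1],
  [0,0,0,0,0,-1,-1],
  [0,0,0,0,0,-0.8,-1],
  [0,0,0,0,0,-0.5,-1],
  [0,0,0,0,0,-0.2,-1],
  [0,0,0,0,0,-0.1,-1],
  [0,0,0,0,0,-0.1,-1],
  [0,0,0,0,0,0,-1],
  [0,0,0,0,0,0,-1],
])

```text
t: 26.05
eef_pos: [491.9, -347.5, 167.3]
orientation: [0.0, 0.879, 0.477, 0.0]
contact_force: [-0.3, 0.6, 0.5]
width: 0.164
grasp_force: 40.0
```

Call:
play_rows([
  [0,0,0,0,0,-0.1,-1],
  [0,0,0,0,0,-0.1,-1],
  [0,0,0,0,0,-0.1,-1],
  [0,0,0,0,0,-0.05,-1],
  [0,0,0,0,0,0,-1],
  [0,0,0,0,0,0,-1],
  [0,0,0,0,0,0,-1],
])

```text
t: 26.75
eef_pos: [492.0, -347.5, 164.0]
orientation: [0.001, 0.879, 0.477, 0.0]
contact_force: [-0.9, 0.9, 4.8]
width: 0.163
grasp_force: 40.0
```

Call:
play_rows([
  [0,0,0,0,0,0.5,-1],
  [0,0,0,0,0,1,-1],
  [0,0,0,0,0,1.5,-1],
  [0,0,0,0,0,1.5,-1],
  [0,0,0,0,0,1.5,-1],
  [0,0,0,0,0,1.5,-1],
  [0,0,0,0,0,1.5,-1],
  [0,0,0,0,0,1.5,-1],
  [0,0,0,0,0,1.5,-1],
  [0,0,0,0,0,1.5,-1],
  [0,0,0,0,0,1.5,-1],
  [0,0,0,0,0,1.5,-1],
  [0,0,0,0,0,1.5,-1],
  [0,0,0,0,0,0,-1],
  [0,0,0,0,0,0,-1],
])

```text
t: 28.25
eef_pos: [491.9, -347.5, 344.0]
orientation: [0.001, 0.879, 0.477, 0.0]
contact_force: [-0.9, -0.3, -1.0]
width: 0.167
grasp_force: 40.0
```

Call:
play_rows([
  [0,0,0.0672,0.465,4.0,0,-1],
  [0,0,0.0672,0.465,4.0,0,-1],
  [0,0,0.0672,0.465,4.0,0,-1],
  [0,0,0.0672,0.465,4.0,0,-1],
  [0,0,0.0672,0.465,4.0,0,-1],
  [0,0,0.0672,0.465,4.0,0,-1],
  [0,0,0.0672,0.465,4.0,0,-1],
  [0,0,0.0672,0.465,4.0,0,-1],
  [0,0,0.0672,0.465,4.0,0,-1],
  [0,0,0.0672,0.465,4.0,0,-1],
  [0,0,0.0672,0.465,4.0,0,-1],
  [0,0,0.0672,0.465,4.0,0,-1],
  [0,0,0.0672,0.465,4.0,0,-1],
  [0,0,0,0,0,0,-1],
  [0,0,0,0,0,0,-1],
  [0,0,0,0,0,0,-1],
  [0,0,0,0,0,0,-1],
])

```text
t: 29.95
eef_pos: [552.3, 171.3, 343.5]
orientation: [0.0, 0.595, 0.804, 0.0]
contact_force: [0.7, -0.3, -1.0]
width: 0.165
grasp_force: 40.0
```

```bash
python3 shot.py 7 scene top; python3 br.py 7; python3 -c "
from go import *; from fit import *
to([552.4,172,163.3],[0,0,-1],[.956,.293,0]); fit('7',[490.5,-347],(28,138))"
```

```text
TCP [552.3 171.5 343.6] F [ 0.3 -0.5 -1.3] t 30.05
scene bristles 591 [532. 150. 196.] [573. 190. 248.] lowest [192.4 205.1]
  bristle centre [556.6 167.8] rel TCP [ 4.3 -3.6] 2.8
  handle [552.8 169.6] 129
top bristles 292 [535. 149. 199.] [575. 188. 249.] lowest [194.3 221.5]
  bristle centre [556.8 171.5] rel TCP [4.4 0. ] 3.0
t 30.05 pos [552.3 171.5 343.6] j [ 0.24  0.09  1.01  0.    2.04 -0.05] F [ 0.3 -0.5 -1.3] w 0.162 gf 40.0
axes y [0.956 0.292 0.001] a [ 0.001  0.    -1.   ]
turn [-0.0004  0.0007  0.0011] shift cm [ 1.000e-02  5.000e-02 -1.803e+01]
scene 422 at z 83.0 [ 490.8 -348.3] slope [-0.006  0.003] tilt 0.4 med|r| 0.78 blue 249 [ 458. -375.    7.] [ 523. -311.   27.]
  foot plane slope [-9.0000e-03 -8.0000e-03  1.3046e+01] mid [ 490.  -342.7   17.3]
top 294 at z 83.0 [ 490.5 -347.1] slope [0.011 0.005] tilt 0.7 med|r| 1.08 blue 291 [ 459. -375.    5.] [ 524. -313.   28.]
  foot plane slope [ 0.018 -0.037 13.78 ] mid [ 491.8 -344.    16.4]
```

The cylinder is still standing where it was, and the brush is aligned over the stand. I'll lower it.

Call:
play_rows([
  [0,0,0,0,0.05,-1.5,-1],
  [0,0,0,0,0,-2,-1],
  [0,0,0,0,0,-2,-1],
  [0,0,0,0,0,-2,-1],
  [0,0,0,0,0,-1.5,-1],
  [0,0,0,0,0,-1.5,-1],
  [0,0,0,0,0,-1.5,-1],
  [0,0,0,0,0,-1.5,-1],
  [0,0,0,0,0,-1.5,-1],
  [0,0,0,0,0,-1,-1],
  [0,0,0,0,0,-0.8,-1],
  [0,0,0,0,0,-0.5,-1],
  [0,0,0,0,0,0,-1],
  [0,0,0,0,0,0,-1],
])

```text
t: 31.45
eef_pos: [552.4, 173.2, 170.8]
orientation: [0.0, 0.594, 0.804, 0.0]
contact_force: [0.2, -0.7, -1.1]
width: 0.165
grasp_force: 40.0
```

Call:
play_rows([
  [0,0,0,0,0,-0.2,-1],
  [0,0,0,0,0,-0.2,-1],
  [0,0,0,0,0,-0.1,-1],
  [0,0,0,0,0,-0.1,-1],
  [0,0,0,0,0,0,-1],
  [0,0,0,0,0,0,-1],
])

```text
t: 32.05
eef_pos: [552.3, 173.1, 164.4]
orientation: [0.0, 0.594, 0.804, 0.0]
contact_force: [0.2, -0.6, -1.0]
width: 0.171
grasp_force: 40.0
```

Call:
play_rows([
  [0,0,0,0,-0.1,-0.05,-1],
  [0,0,0,0,0,-0.1,-1],
  [0,0,0,0,0,-0.05,-1],
  [0,0,0,0,0,0,-1],
  [0,0,0,0,0,0,-1],
])

```text
t: 32.55
eef_pos: [552.4, 172.1, 162.6]
orientation: [0.0, 0.594, 0.804, 0.0]
contact_force: [-0.5, 0.9, 0.9]
width: 0.165
grasp_force: 40.0
```

Call:
play_rows([
  [0,0,0,0,0,0,-0.6],
  [0,0,0,0,0,0,-0.4],
  [0,0,0,0,0,0,0],
  [0,0,0,0,0,0,0.5],
  [0,0,0,0,0,0,1],
  [0,0,0,0,0,0,1],
  [0,0,0,0,0,0,1],
  [0,0,0,0,0,0,1],
  [0,0,0,0,0,1,1],
  [0,0,0,0,0,2,1],
  [0,0,0,0,0,3,1],
  [0,0,0,0,0,3,1],
  [0,0,0,0,0,3,1],
  [0,0,0,0,0,3,1],
  [0,0,0,-2,-4,0,1],
  [0,0,0,-2,-4,0,1],
  [0,0,0,-2,-4,0,1],
  [0,0,0,-2,-4,0,1],
  [0,0,0,0,0,0,1],
  [0,0,0,0,0,0,1],
])

```text
t: 34.55
eef_pos: [472.1, 11.5, 313.6]
orientation: [0.001, 0.595, 0.804, 0.001]
contact_force: [-0.4, 0.8, -0.0]
width: 0.999
grasp_force: 0.0
```

```bash
python3 shot.py 8 scene top; python3 -c "
from fit import *; from go import *
fit('8',[490.5,-347],(28,138)); o,_=now(); print(o['eef_pos'],o['contact_force'],o['t'])"
```

```text
scene 686 at z 83.0 [ 490.8 -348.1] slope [-0.006  0.012] tilt 0.8 med|r| 0.8 blue 243 [ 459. -372.    5.] [ 521. -309.   23.]
  foot plane slope [-8.0000e-03 -1.2000e-02  1.3008e+01] mid [ 490.1 -340.6   14.3]
top 289 at z 83.0 [ 490.5 -347.1] slope [0.015 0.008] tilt 1.0 med|r| 1.0 blue 265 [ 460. -375.    5.] [ 524. -313.   25.]
  foot plane slope [ 8.0000e-03 -4.1000e-02  1.3926e+01] mid [ 491.9 -343.7   14.8]
[472.57253415  12.77069979 312.70576095] [-0.10572758 -0.03845439 -0.21126302] 34.65
```

View pics/scene8.png

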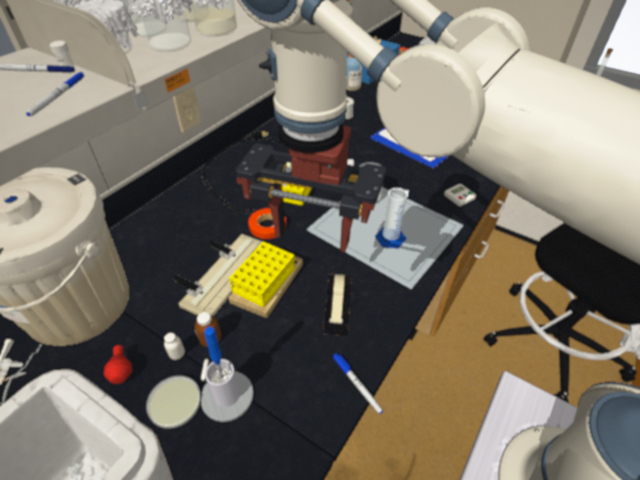

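The brush is back in its stand at (213,350), bristles down. The cylinder stands at (395,215), the bottles are at (174,346) and (207,327) as before, and the robot is clear of everything.

```bash
python3 -c "
from cell import *
print(job_done())"
```

```text
the job is handed in; nothing more can be done
None
```

The job is handed in at about 35 s: the cylinder stands upright on the mat within about 1° of vertical, it was scrubbed with two light presses (about 5 N felt) and an 84 mm draw between them, and the brush is back in its stand, bristles down; the bottles show unmoved in the last picture, but the arm hid the beaker there, last seen in place just before scrubbing.

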